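Reassemble a rescue pulley on its stand

TASK

Put the inspected rescue pulley back together on the upright pin of the assembly stand: first the longer side plate, then the smaller of the two grooved wheels, then the shorter side plate with its eye pointing the same way as the long plate's eye, and last the knurled cap, open end down over the pin, so that each part lies flat on the one below. Leave the larger wheel, the carabiner and the ascender where they are.

Things in the scene. Friction and masses are not known exactly. Their poses are not given: they have to be found in the camera images.
- stand: assembly stand, fixed: round grey base 90 mm across, 12 thick; on it a bright pedestal 44 mm across, its flat top (the seat) 40 mm above the table; from that an upright steel pin 12 mm thick, top 92 mm above the table (last 10 mm taper to 4). Origin: centre of the underside, at table height, z up the pin. Seated undersides above the table: long plate 40, wheel 48, short plate 66, cap 74 mm
- long_plate: longer steel side plate, loose, lying flat, 8 mm thick: a disc 50 mm across with a 20 mm bore, and from it along +x a 20 mm wide arm that ends in an eye 22 mm across (12 mm hole), eye centre 60 mm from the bore centre, 96 mm long overall. Origin: centre of the bore at the underside; x points to the eye, z up. About 90 g. Grip it across the 50 mm disc, along y
- long_eye (a point): centre of the eye of the longer side plate (60 mm along its x from its origin, at half thickness); axes as the plate's
- short_plate: shorter steel side plate, loose, the same shape and thickness (disc 50 mm across, 20 mm bore, 8 mm thick), but its eye centre is only 36 mm from the bore centre, 72 mm long overall. Origin: centre of the bore at the underside; x points to the eye, z up. About 75 g
- sheave: the smaller grooved aluminium wheel, loose, lying flat: 44 mm across the two flanges, 18 mm high, 20 mm bore. Origin: centre of the bore at the underside, z up. About 60 g
- cap: dark knurled cap with a closed flat top, loose, standing with its open end down: 34 mm across, 34 mm high, blind bore 20 mm wide and 22 mm deep from below. Origin: centre of the underside, z up. About 60 g
- spare_sheave: the larger grooved aluminium wheel, a bystander: 62 mm across, 14 mm high, 20 mm bore. Origin: centre of the underside. To be left where it is
- carabiner: orange carabiner lying flat, about 101 by 66 mm, 11 mm thick, a bystander. Origin: under its middle, x along its length. To be left where it is
- ascender: small blue and steel ascender lying flat, about 90 by 50 mm and 26 mm high, a bystander. Origin: under its middle, x along its length. To be left where it is
Mind the look-alikes: they are no part of the job. What is shaped like the long_plate but purple or yellow is not meant.

How it is judged (in metres and radians):
On the way, in this order (a step that is already met when the one before it is completed fails the run):
1. the longer side plate lies flat on the stand's seat, the pin through its bore (horizontal distance between long_plate and stand below 0.01 m and z of long_plate in the frame of stand between 0.036 and 0.044 m and angle between long_plate's own z axis and vertical below 0.12 rad), for 0.2 s.
2. the smaller wheel lies flat on the longer plate, on the pin (all of step 1 and horizontal distance between sheave and stand below 0.01 m and z of sheave in the frame of stand between 0.044 and 0.052 m and angle between sheave's own z axis and vertical below 0.12 rad), for 0.2 s.
3. the shorter side plate lies flat on the wheel, on the pin (horizontal distance between each of sheave, short_plate and stand below 0.01 m and z of sheave in the frame of stand between 0.044 and 0.052 m and angle between each of sheave, short_plate's own z axis and vertical below 0.12 rad and z of short_plate in the frame of stand between 0.062 and 0.07 m), for 0.2 s.
4. the cap sits on the shorter plate over the pin (horizontal distance between each of short_plate, cap and stand below 0.01 m and z of short_plate in the frame of stand between 0.062 and 0.07 m and angle between each of short_plate, cap's own z axis and vertical below 0.12 rad and z of cap in the frame of stand between 0.07 and 0.078 m), for 0.2 s.
At the end, for the whole second after the job is handed in: On the pin from below: long plate, small wheel, short plate, cap, each within 10 mm of the pin axis, 4 mm of its height (undersides 40, 48, 66, 74 mm up) and tilted under 0.12 rad; both eyes the same way (long eye within 26 mm of the short plate's centre line); all at rest (all of step 2 and all of step 4 and x of long_eye in the frame of short_plate above 0.02 m and y of long_eye in the frame of short_plate between -0.026 and 0.026 m and linear speed of each of long_plate, sheave, short_plate, cap below 0.02 m/s); the robot touches nothing.
It fails at once if the larger wheel is moved by more than 30 mm (distance of spare_sheave from where it was at the start of the episode above 0.03 m).
It fails at once if the carabiner is moved by more than 30 mm (distance of carabiner from where it was at the start of the episode above 0.03 m).
It fails at once if the ascender is moved by more than 30 mm (distance of ascender from where it was at the start of the episode above 0.03 m).
It also fails if it takes over 106 s, if anything falls off the work surface, if the arm or the gripper's body presses on something with over 40 N, if the wrist force passes 120 N, or if a joint passes its speed limit or range.

ROBOT

A 6-joint arm with a two-finger parallel gripper is mounted at the origin on the work surface. World frame = base frame: x ahead of the robot, y to its left, z up, the work surface at z = 0. Lengths are in mm, angles in rad, forces in N, time in s.
With the tool pointing down it reaches from about 250 to 775 mm from the base axis. Payload 4 kg.
Tool frame: the origin (TCP) lies on the centre line of the jaws, within the pads' length; the fingertips stand 11 mm ahead of it and the grasp point (between the pads) lies 8 mm behind it; z points along the fingers, y is the direction in which the jaws open and shut (so a half turn about z gives the same grasp; the last joint's range is limited). The gripper opens to 94 mm and grips with 3 to 60 N. Pads are 16 mm wide; open, the fingers measure 119 mm over their backs; the gripper's body (75 mm by 177 mm) begins 78 mm behind the grasp point.
Start: joints at [-1.279, 0.087, 1.371, -0, 1.684, -0.103], TCP at [211.542, -507.71, 216.506] pointing down, gripper open.
Joint ranges: [-3.1, 3.1], [-0.76, 2.03], [0.27, 2.55], [-1.08, 4.22], [0.17, 2.65], [-2.57, 2.57]. Speed limits (rad/s): [2.79, 2.79, 3.14, 3.14, 3.14, 3.14].

INTERFACE

Orientations are given as a rotation vector (axis times angle).
In Python, from cell import robot, snapshot, calibration gives the robot as it stands.
- The arm moves only by the shell command python3 -m jog 'ROWS' [FORCE]. ROWS is JSON, a list of rows, each an object of numbers: "ax", "ay", "az": the turn, a rotation vector about the tool's x, y, z in rad; "tx", "ty", "tz": the shift along the tool's x, y, z in mm; "grip": the opening, from -1 (shut) to 1 (fully open). A call has 1 to 8 rows; each row shifts and turns the pose as measured when the row begins, along the tool's axes as they then stand; what a row does not reach is not made up. A row lasts 1/8 s, in which the tool goes at most 62.5 mm and 10.7 degrees, less where a joint would pass 70% of its speed; a pose out of reach is approached as far as the arm can. A call is refused whole if a number of a shift passes 62.5 or a number of a turn 0.188, either way. A call with a gripper value outside its range is refused whole. The fingers move at their own pace and stop on an object; FORCE is the grip in N (left out, the last holds). Time passes only in rows, so rows that do not move let the fingers close. It gives the time, the measured TCP pose, the force and the opening at its end, in the units of the state.
- robot.sense(): the state, without advancing time (a new reading comes with each control period).
- snapshot(name): name is "scene" or "top"; returns the picture (420x560x3 uint8, red, green, blue); there is no depth.
- calibration(name): a dict with "fov_y" (degrees; the focal length in pixels is half the picture's height over the tangent of half this angle, whatever the lens; pixels are square), "cx", "cy" (the principal point, pixels), "T" (4x4, takes a point from camera to world coordinates). Camera axes: x right, y up, looking along -z (the intrinsics and any distortion apply to the point x, -y, -z); pixel columns grow to the right and rows downward; lengths in mm; the calibration is good to about 2 mm. A picture is of the moment at which its call begins. calibration takes no time and is no camera call.
- robot.finish_job(): hands the job in, once; it reports no verdict.
The state is a dict: "time_s": time; "joint_positions": joint angles; "dq": joint speeds; "joint_torque": joint torques, N m; "position": TCP position; "eef_rot": TCP orientation; "ft_force": force on the tool from outside, world axes, zero at the start; "torque": the same for the moment, N m; "grip_width": finger opening in mm.
Only numpy, scipy, OpenCV 4.12 (cv2) and the standard library are available. Lean on these libraries where they do the work, as an engineer would, in place of code of your own. Each camera call takes 0.05 s, during which the arm holds its last target. There are 200 camera calls.

## Working session

There is one attempt and no reset: what is moved stays moved. The work goes in short steps, Python scripts to look and compute and a shell command to move; the robot and the scene stay as the last step left them, time stands still between calls to the robot, and variables do not carry over. Pictures are saved under pics/ and viewed, about 12 in all and at most 16, crops included, and the job is handed in when it is done.

```bash
ls; mkdir -p pics; python3 - <<'E'
from cell import robot, snapshot, calibration
import cv2
for n in("scene","top"):
    cv2.imwrite(f"pics/{n}0.png",snapshot(n)[:,:,::-1]); print(n,calibration(n))
print(robot.sense())
E
```

```text
pics
scene {'fov_y': 49.21881674773398, 'cx': 274.64140701680594, 'cy': 211.4863310267827, 'T': array([[-6.37986315e-01, -5.06405314e-01,  5.80109576e-01,
         1.05933649e+03],
       [ 7.69962767e-01, -4.08323076e-01,  4.90336214e-01,
         5.28660772e+02],
       [-1.14367372e-02,  7.59490568e-01,  6.50417771e-01,
         6.48779745e+02],
       [ 0.00000000e+00,  0.00000000e+00,  0.00000000e+00,
         1.00000000e+00]])}
top {'fov_y': 56.742785675974595, 'cx': 281.9999253256787, 'cy': 200.46719240772438, 'T': array([[-9.89391200e-03,  9.99286038e-01, -3.64626516e-02,
         4.85681881e+02],
       [-9.99934720e-01, -9.67875158e-03,  6.07264697e-03,
         6.49656982e+01],
       [ 5.71539838e-03,  3.65203536e-02,  9.99316565e-01,
         1.07930857e+03],
       [ 0.00000000e+00,  0.00000000e+00,  0.00000000e+00,
         1.00000000e+00]])}
{'time_s': 0.1, 'joint_positions': array([-1.27911092e+00,  8.78782849e-02,  1.37207092e+00, -3.20234735e-06,
        1.68360905e+00, -1.03116504e-01]), 'dq': array([-1.44521677e-03,  8.20600278e-04, -3.62872708e-03,  1.58751625e-04,
        7.26971497e-05, -1.10626923e-03]), 'joint_torque': array([ 1.87547201e-03, -3.41250050e+01, -3.03301728e+01,  7.19307829e-02,
        3.03822022e-02, -9.17791726e-05]), 'position': array([ 211.39543351, -507.24654462,  215.43907707]), 'eef_rot': array([-3.07866324e+00, -6.15749355e-01,  2.95470392e-04]), 'ft_force': array([-0.7342278 , -0.13232616,  0.49460403]), 'torque': array([-0.02256607,  0.03208624,  0.01153316]), 'grip_width': 94.07326221957788}
```

View pics/scene0.png

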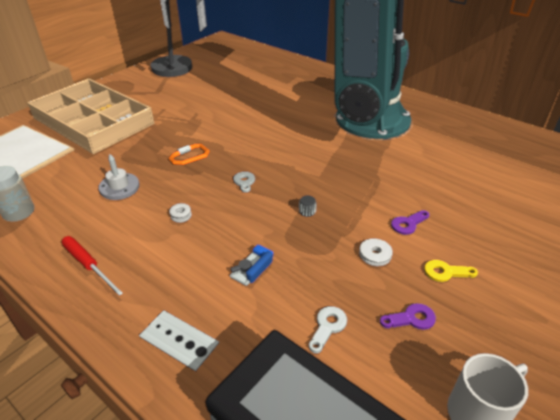

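View pics/top0.png

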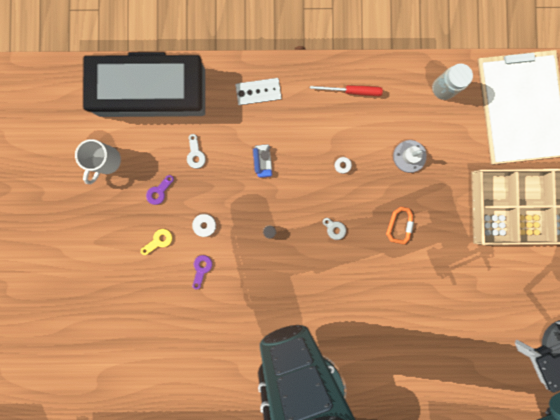

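The scene shows the long plate at (330,325), sheave (180,212), short plate (244,180), cap (308,205), stand (118,185). In the top view they are at (196,157), (343,166), (337,230), (270,232) and (411,156). I'll zoom in on these.

```bash
cat > h.py <<'E'
import numpy as np, cv2
from cell import robot, snapshot, calibration
def ray(n,uv):
    c=calibration(n); f=210/np.tan(np.radians(c["fov_y"]/2)); T=c["T"]
    return T[:3,3], T[:3,:3]@np.array([(uv[0]-c["cx"])/f,-(uv[1]-c["cy"])/f,-1])
def onz(n,uv,z):
    o,d=ray(n,uv); return (o+d*(z-o[2])/d[2])[:2]
def proj(n,p):
    c=calibration(n); f=210/np.tan(np.radians(c["fov_y"]/2)); q=np.linalg.inv(c["T"])@np.append(p,1)
    return np.array([c["cx"]-f*q[0]/q[2], c["cy"]+f*q[1]/q[2]])
def crops(n,im,cs,r,s,fn):
    t=[]
    for u,v in cs:
        t.append(cv2.resize(im[v-r:v+r,u-r:u+r],None,fx=s,fy=s,interpolation=cv2.INTER_NEAREST))
    while len(t)%3: t.append(t[0]*0)
    cv2.imwrite(fn,np.vstack([np.hstack(t[i:i+3]) for i in range(0,len(t),3)])[:,:,::-1])
E
python3 - <<'E'
from h import *
im=snapshot("top"); crops("top",im,[(196,150),(343,166),(335,230),(270,232),(411,156),(204,226)],22,6,"pics/tc.png")
im=snapshot("scene"); crops("scene",im,[(327,328),(180,212),(244,180),(308,205),(118,182),(377,252)],28,5,"pics/sc.png")
E
```

```text
(no output)
```

View pics/tc.png

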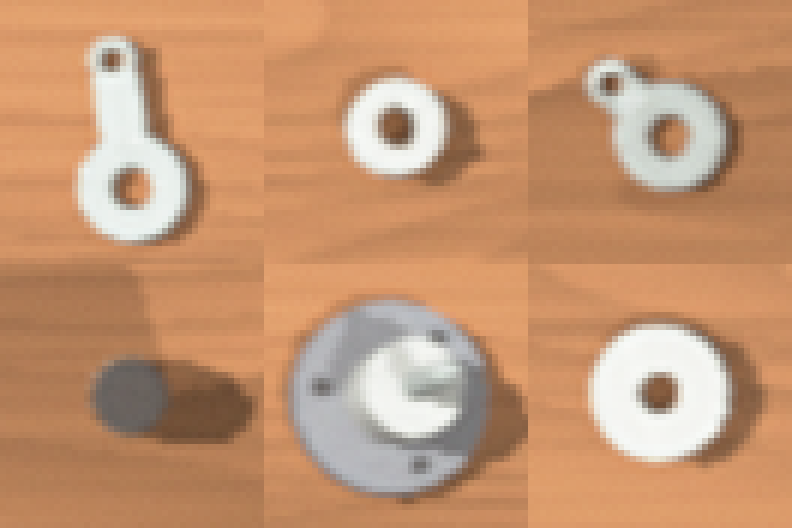

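View pics/sc.png

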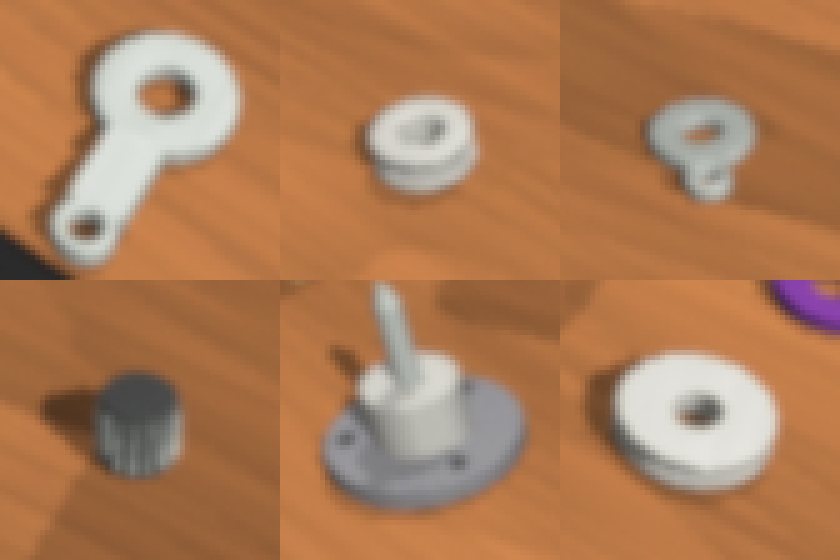

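The zoomed crops confirm the identities: bright rings for the plates and wheels, a dark cap top, and a grey base with its pin leaning away from the image centre. Next I'll measure in both views.

```bash
cat >> h.py <<'E'
def blob(im,c,r,lo,hi,s=6,open_=0):
    "hsv mask in window -> largest blob, filled; optional opening (px); contour in image px (pixel centres)"
    u,v=c; w=cv2.resize(im[v-r:v+r,u-r:u+r],None,fx=s,fy=s,interpolation=cv2.INTER_CUBIC)
    m=cv2.inRange(cv2.cvtColor(w,cv2.COLOR_RGB2HSV),lo,hi)
    k=max(cv2.findContours(m,0,1)[0],key=cv2.contourArea)
    f=cv2.drawContours(m*0,[k],-1,255,-1)
    if open_:
        d=int(open_*s); f=cv2.morphologyEx(f,cv2.MORPH_OPEN,cv2.getStructuringElement(cv2.MORPH_ELLIPSE,(d,d)))
        k=max(cv2.findContours(f,0,1)[0],key=cv2.contourArea)
    return (k[:,0,:]+.5)/s-.5+np.array([u-r,v-r])
def cen(k):
    m=cv2.moments(k.astype(np.float32)); return np.array([m['m10'],m['m01']])/m['m00']
BR=((0,0,135),(180,60,255))
E
python3 - <<'E'
from h import *
im=snapshot("top"); sc=snapshot("scene")
g=lambda n,I,c,r,z,lo,hi,o=0:(lambda k:print(n,cen(k).round(1),"ext",np.ptp(k,0).round(1),"xy",onz(n,cen(k),z).round(1)))(blob(I,c,r,lo,hi,open_=o))
B0,B1=BR
print("long");g("top",im,(196,150),22,8,B0,B1);g("top",im,(196,150),22,8,B0,B1,11)
g("scene",sc,(327,328),28,4,B0,B1,16)
print("sheave");g("top",im,(343,166),16,18,B0,B1)
print("short");g("top",im,(335,230),18,8,(0,0,120),B1);g("top",im,(335,230),18,8,(0,0,120),B1,11);g("scene",sc,(244,180),20,8,(0,0,110),B1)
print("cap");g("top",im,(266,232),12,34,(0,0,40),(180,75,135))
print("spare");g("top",im,(204,226),18,14,B0,B1)
print("stand");g("top",im,(411,156),22,12,(0,0,75),(180,70,255))
# scene points by eye from crops (5x)
E5=lambda c,x,y:(c[0]-28+x/5-.5,c[1]-28+y/5-.5)
for nm,c,x,y,z in [("long bore",(327,328),167,92,8),("long eye",(327,328),88,228,8),("sheave top",(180,212),420-280,132,18),("short bore",(244,180),702-560,131,8),("short eye",(244,180),709-560,181,8),("cap top",(308,205),138,398-280,34),("stand base",(118,182),425-280,442-280,12),("seat",(118,182),410-280,381-280,40),("pin tip",(118,182),383-280,286-280,92),("spare",(377,252),696-560,408-280,14)]:
    print(nm,onz("scene",E5(c,x,y),z).round(1))
E6=lambda c,x,y:(c[0]-22+x/6-.5,c[1]-22+y/6-.5)
for nm,c,x,y,z in [("long bore",(196,150),131,187,8),("long eye",(196,150),112,60,8),("short bore",(335,230),669-528,136,8),("short eye",(335,230),609-528,84,8),("sheave bore",(343,166),396-264,126,18),("seat",(411,156),411-264,386-264,40)]:
    print("T",nm,onz("top",E6(c,x,y),z).round(1))
E
```

```text
long
top [194.9 153.4] ext [18.7 34.3] xy [657.4 297.9]
top [195.8 158.5] ext [18.5 19.7] xy [643.2 295.7]
scene [331.4 319.6] ext [29.3 27.5] xy [640.6 296.8]
sheave
top [342.6 164.8] ext [17.2 16.5] xy [ 620.8 -108.8]
short
top [334.6 228.7] ext [23.7 21.8] xy [445.7 -85.4]
top [336.1 230. ] ext [18.8 18.2] xy [442.  -89.5]
scene [244.1 180.2] ext [21.2 20.3] xy [446.3 -81.7]
cap
top [269.3 231.6] ext [12.3 12.3] xy [440.7  93.6]
spare
top [203.7 224.9] ext [23.7 22.8] xy [459.8 273. ]
stand
top [409.5 155.9] ext [33.3 32.7] xy [ 644.5 -295.1]
long bore [639.8 297. ]
long eye [699.4 307.1]
sheave top [ 620.1 -108.1]
short bore [439.1 -88.8]
short eye [465.5 -60.2]
cap top [439.2  95.1]
stand base [ 647.1 -288.6]
seat [ 641.8 -296.4]
pin tip [ 642.1 -295.3]
spare [456.6 273.8]
T long bore [642.7 296.9]
T long eye [701.7 305.5]
T short bore [441.6 -89.3]
T short eye [465.7 -62.1]
T sheave bore [ 621.5 -108.4]
T seat [ 645.8 -295.2]
```

```bash
cat > d.py <<'E'
import sys; from h import *
from scipy.spatial.transform import Rotation as R
def need(x,y,z,yaw):
    s=robot.sense(); A=R.from_rotvec(s["eef_rot"])
    G=R.from_euler('z',yaw)*R.from_euler('x',np.pi)
    t=A.inv().apply(np.array([x,y,z])-s["position"]); r=(A.inv()*G).as_rotvec()
    print("t",round(s["time_s"],2),"pos",s["position"].round(1),"shift",t.round(1),"turn",r.round(3),"F",s["ft_force"].round(1),"w",round(s["grip_width"],1),"q6",s["joint_positions"][5].round(2))
need(*map(float,sys.argv[1:5]))
E
python3 d.py 641.5 296.5 120 0.16
```

```text
t 0.3 pos [ 211.5 -507.5  216.1] shift [ 706.2 -576.7   96.6] turn [-0.001  0.     0.235] F [-0.2 -0.   0.6] w 94.0 q6 -0.1
```

```bash
python3 -m jog '[{"az":0.118},{"az":0.118},{"tx":36,"ty":-50},{"tx":36,"ty":-50},{"tx":36,"ty":-50},{"tx":36,"ty":-50},{"tx":36,"ty":-50},{"tx":36,"ty":-50}]' 40; python3 d.py 641.5 296.5 120 0.16
```

```text
t 0.3 pos [ 211.5 -507.5  216.1] shift [ 706.2 -576.7   96.6] turn [-0.001  0.     0.235] F [-0.2 -0.   0.6] w 94.0 q6 -0.1invalid input at $[0]: expected keys ax, ay, az, tx, ty, tz, grip
```

```bash
python3 -m jog '[{"ax":0,"ay":0,"az":0.118,"tx":0,"ty":0,"tz":0,"grip":1},{"ax":0,"ay":0,"az":0.118,"tx":0,"ty":0,"tz":0,"grip":1},{"ax":0,"ay":0,"az":0,"tx":36,"ty":-50,"tz":0,"grip":1},{"ax":0,"ay":0,"az":0,"tx":36,"ty":-50,"tz":0,"grip":1},{"ax":0,"ay":0,"az":0,"tx":36,"ty":-50,"tz":0,"grip":1},{"ax":0,"ay":0,"az":0,"tx":36,"ty":-50,"tz":0,"grip":1},{"ax":0,"ay":0,"az":0,"tx":36,"ty":-50,"tz":0,"grip":1},{"ax":0,"ay":0,"az":0,"tx":36,"ty":-50,"tz":0,"grip":1}]' 40; python3 d.py 641.5 296.5 120 0.16
```

```text
time_s: 1.3
position: [382.2, -175.3, 215.1]
eef_rot: [-3.132, -0.221, -0.003]
ft_force: [0.4, -0.4, 1.0]
grip_width: 94.1
t 1.3 pos [ 382.2 -175.3  215.1] shift [ 322.7 -430.5   96.5] turn [-0.002 -0.002 -0.019] F [ 0.4 -0.4  1. ] w 94.1 q6 0.86
```

```bash
python3 -m jog '[{"ax":0,"ay":0,"az":0,"tx":36,"ty":-48,"tz":0,"grip":1},{"ax":0,"ay":0,"az":0,"tx":36,"ty":-48,"tz":0,"grip":1},{"ax":0,"ay":0,"az":0,"tx":36,"ty":-48,"tz":0,"grip":1},{"ax":0,"ay":0,"az":0,"tx":36,"ty":-48,"tz":0,"grip":1},{"ax":0,"ay":0,"az":0,"tx":36,"ty":-48,"tz":0,"grip":1},{"ax":0,"ay":0,"az":0,"tx":36,"ty":-48,"tz":10,"grip":1},{"ax":0,"ay":0,"az":0,"tx":36,"ty":-48,"tz":10,"grip":1},{"ax":0,"ay":0,"az":0,"tx":34,"ty":-46,"tz":10,"grip":1}]' 40; python3 d.py 641.5 296.5 70 0.16
```

```text
time_s: 2.3
position: [617.7, 258.1, 188.7]
eef_rot: [3.132, 0.223, 0.017]
ft_force: [0.0, -0.5, 0.3]
grip_width: 93.8
t 2.3 pos [617.7 258.1 188.7] shift [ 27.7 -34.9 118.9] turn [ 0.002 -0.011 -0.018] F [ 0.  -0.5  0.3] w 93.8 q6 1.74
```

```bash
python3 -m jog '[{"ax":0,"ay":-0.011,"az":-0.018,"tx":27.7,"ty":-34.9,"tz":0,"grip":1},{"ax":0,"ay":0,"az":0,"tx":0,"ty":0,"tz":59,"grip":1},{"ax":0,"ay":0,"az":0,"tx":0,"ty":0,"tz":59,"grip":1},{"ax":0,"ay":0,"az":0,"tx":0,"ty":0,"tz":0,"grip":1}]' 40; python3 d.py 641.5 296.5 13.5 0.16
```

```text
time_s: 2.8
position: [642.1, 303.6, 65.6]
eef_rot: [3.129, 0.262, -0.0]
ft_force: [-1.1, -1.0, -0.1]
grip_width: 94.0
t 2.8 pos [642.1 303.6  65.6] shift [-1.8  6.8 52.1] turn [0.002 0.    0.007] F [-1.1 -1.  -0.1] w 94.0 q6 1.77
```

```bash
python3 -m jog '[{"ax":0,"ay":0,"az":0.007,"tx":-1.8,"ty":6.8,"tz":0,"grip":1},{"ax":0,"ay":0,"az":0,"tx":0,"ty":0,"tz":25,"grip":1},{"ax":0,"ay":0,"az":0,"tx":0,"ty":0,"tz":20,"grip":1},{"ax":0,"ay":0,"az":0,"tx":0,"ty":0,"tz":0,"grip":1}]' 40; python3 d.py 641.5 296.5 13.5 0.16
```

```text
time_s: 3.3
position: [648.0, 296.4, 32.3]
eef_rot: [-3.129, -0.247, -0.027]
ft_force: [-0.5, 0.1, 0.6]
grip_width: 94.2
t 3.3 pos [648.  296.4  32.3] shift [-6.8 -1.1 18.7] turn [-0.001 -0.018 -0.002] F [-0.5  0.1  0.6] w 94.2 q6 1.76
```

```bash
python3 -m jog '[{"ax":0,"ay":0,"az":0,"tx":0,"ty":0,"tz":0,"grip":1},{"ax":0,"ay":0,"az":0,"tx":0,"ty":0,"tz":0,"grip":1}]' 40; python3 d.py 641.5 296.5 13.5 0.16; python3 -c "
from cell import robot; print(robot.sense()['joint_positions'])"
```

```text
time_s: 3.55
position: [649.8, 296.7, 36.1]
eef_rot: [-3.128, -0.246, -0.035]
ft_force: [-0.1, -0.1, -0.2]
grip_width: 94.1
t 3.55 pos [649.8 296.7  36.1] shift [-8.8 -1.  22.4] turn [-0.002 -0.023 -0.003] F [-0.1 -0.1 -0.2] w 94.1 q6 1.76
[ 0.3501497   0.51899032  1.18642971 -0.00233669  1.41336637  1.76406779]
```

```bash
for i in 1 2; do python3 -m jog '[{"ax":0,"ay":0,"az":0,"tx":0,"ty":0,"tz":0,"grip":1}]' >/dev/null; python3 d.py 641.5 296.5 13.5 0.16; python3 -c "
from cell import robot; s=robot.sense();print(s['dq'].round(3))"; done
```

```text
t 3.67 pos [650.3 296.9  37.1] shift [-9.4 -0.9 23.4] turn [-0.002 -0.024 -0.003] F [-1.2  0.6 -0.5] w 93.8 q6 1.76
[-0.    -0.005 -0.004  0.     0.005 -0.   ]
t 3.8 pos [650.5 297.1  37.6] shift [-9.6 -0.8 23.8] turn [-0.002 -0.025 -0.003] F [ 0.5 -0.2 -0.3] w 94.0 q6 1.76
[ 0.    -0.002 -0.004  0.002  0.002 -0.   ]
```

```bash
python3 -m jog '[{"ax":0,"ay":-0.012,"az":0,"tx":-5,"ty":0,"tz":6,"grip":1},{"ax":0,"ay":-0.012,"az":0,"tx":-4,"ty":0,"tz":6,"grip":1},{"ax":0,"ay":0,"az":0,"tx":0,"ty":0,"tz":3,"grip":1},{"ax":0,"ay":0,"az":0,"tx":0,"ty":0,"tz":0,"grip":1}]' 40; python3 d.py 641.5 296.5 13.5 0.16
```

```text
time_s: 4.3
position: [640.6, 295.6, 20.4]
eef_rot: [-3.13, -0.247, 0.004]
ft_force: [0.1, 0.6, 0.7]
grip_width: 93.8
t 4.3 pos [640.6 295.6  20.4] shift [ 1.1 -0.8  6.9] turn [-0.002  0.002 -0.002] F [0.1 0.6 0.7] w 93.8 q6 1.76
```

```bash
python3 -m jog '[{"ax":0,"ay":0,"az":0,"tx":1,"ty":-1,"tz":4,"grip":1},{"ax":0,"ay":0,"az":0,"tx":0,"ty":0,"tz":2,"grip":1},{"ax":0,"ay":0,"az":0,"tx":0,"ty":0,"tz":0,"grip":1}]' 40; python3 d.py 641.5 296.5 13.5 0.16
```

```text
time_s: 4.68
position: [641.6, 296.9, 14.0]
eef_rot: [-3.13, -0.247, 0.004]
ft_force: [-0.1, 0.8, -0.4]
grip_width: 94.3
t 4.67 pos [641.6 296.9  14. ] shift [-0.2  0.3  0.5] turn [-0.002  0.002 -0.002] F [-0.1  0.8 -0.4] w 94.3 q6 1.76
```

```bash
python3 -m jog '[{"ax":0,"ay":0,"az":0,"tx":0,"ty":0,"tz":0,"grip":-1},{"ax":0,"ay":0,"az":0,"tx":0,"ty":0,"tz":0,"grip":-1},{"ax":0,"ay":0,"az":0,"tx":0,"ty":0,"tz":0,"grip":-1},{"ax":0,"ay":0,"az":0,"tx":0,"ty":0,"tz":0,"grip":-1}]' 30; python3 d.py 641.5 296.5 13.5 0.16
```

```text
time_s: 5.18
position: [641.9, 296.9, 14.6]
eef_rot: [-3.13, -0.247, 0.002]
ft_force: [0.3, -0.1, -0.2]
grip_width: 57.6
t 5.17 pos [641.9 296.9  14.6] shift [-0.5  0.4  1.1] turn [-0.002  0.001 -0.002] F [ 0.3 -0.1 -0.2] w 57.6 q6 1.76
```

```bash
python3 -m jog '[{"ax":0,"ay":0,"az":0,"tx":0,"ty":0,"tz":0.5,"grip":-1},{"ax":0,"ay":0,"az":0,"tx":0,"ty":0,"tz":0.5,"grip":-1},{"ax":0,"ay":0,"az":0,"tx":0,"ty":0,"tz":0,"grip":-1},{"ax":0,"ay":0,"az":0,"tx":0,"ty":0,"tz":0,"grip":-1}]' 40; python3 d.py 641.5 296.5 13.5 0.16
```

```text
time_s: 5.68
position: [642.0, 297.0, 14.4]
eef_rot: [-3.129, -0.247, 0.001]
ft_force: [-0.3, -0.3, 0.7]
grip_width: 48.7
t 5.67 pos [642.  297.   14.4] shift [-0.6  0.4  0.9] turn [-0.002  0.001 -0.002] F [-0.3 -0.3  0.7] w 48.7 q6 1.76
```

```bash
python3 -m jog '[{"ax":0,"ay":0,"az":0,"tx":0,"ty":0,"tz":-10,"grip":-1},{"ax":0,"ay":0,"az":0,"tx":0,"ty":0,"tz":-30,"grip":-1},{"ax":0,"ay":0,"az":0,"tx":0,"ty":0,"tz":-40,"grip":-1},{"ax":0,"ay":0,"az":0,"tx":0,"ty":0,"tz":-40,"grip":-1},{"ax":0,"ay":0,"az":0,"tx":0,"ty":0,"tz":-20,"grip":-1},{"ax":0,"ay":0,"az":0,"tx":0,"ty":0,"tz":0,"grip":-1},{"ax":0,"ay":0,"az":0,"tx":0,"ty":0,"tz":0,"grip":-1}]' 40; python3 d.py 643.5 -295.5 150 0.16
python3 - <<'E'
from h import *
im=snapshot("scene"); cv2.imwrite("pics/g1.png",cv2.resize(im[200:420,200:480],None,fx=2,fy=2)[:,:,::-1])
E
```

```text
time_s: 6.55
position: [641.4, 296.3, 157.5]
eef_rot: [-3.13, -0.247, 0.006]
ft_force: [0.3, 0.5, -1.3]
grip_width: 48.4
t 6.55 pos [641.4 296.3 157.5] shift [-90.7 584.9   6.7] turn [-0.002  0.004 -0.003] F [ 0.3  0.5 -1.3] w 48.4 q6 1.76
```

View pics/g1.png

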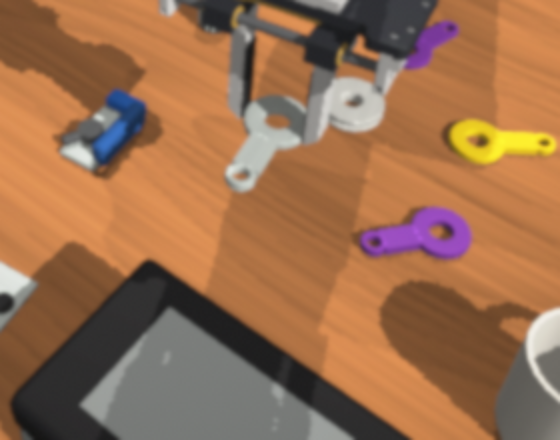

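The plate is held level, with the eye lit at (238,178) in the crop. I'll carry it to the stand.

```bash
python3 -m jog '[{"ax":0,"ay":0,"az":0,"tx":-5,"ty":30,"tz":0,"grip":-1},{"ax":0,"ay":0,"az":0,"tx":-9,"ty":58,"tz":0,"grip":-1},{"ax":0,"ay":0,"az":0,"tx":-9,"ty":58,"tz":0,"grip":-1},{"ax":0,"ay":0,"az":0,"tx":-9,"ty":58,"tz":0,"grip":-1},{"ax":0,"ay":0,"az":0,"tx":-9,"ty":58,"tz":0,"grip":-1},{"ax":0,"ay":0,"az":0,"tx":-9,"ty":58,"tz":0,"grip":-1},{"ax":0,"ay":0,"az":0,"tx":-9,"ty":58,"tz":0,"grip":-1},{"ax":0,"ay":0,"az":0,"tx":-9,"ty":58,"tz":0,"grip":-1}]' 40; python3 d.py 643.5 -295.5 150 0.16
```

```text
time_s: 7.6
position: [637.8, -152.2, 141.0]
eef_rot: [-3.126, -0.262, 0.042]
ft_force: [0.4, -0.3, -1.1]
grip_width: 48.5
t 7.6 pos [ 637.8 -152.2  141. ] shift [-18.5 142.2  -9.5] turn [-0.006  0.026  0.007] F [ 0.4 -0.3 -1.1] w 48.5 q6 1.09
```

```bash
python3 -m jog '[{"ax":0,"ay":0.02,"az":0,"tx":-7,"ty":55,"tz":-10,"grip":-1},{"ax":0,"ay":0.006,"az":0,"tx":-5,"ty":35,"tz":0,"grip":-1},{"ax":0,"ay":0,"az":0,"tx":-3,"ty":20,"tz":0,"grip":-1},{"ax":0,"ay":0,"az":0,"tx":-1,"ty":10,"tz":0,"grip":-1},{"ax":0,"ay":0,"az":0,"tx":0,"ty":0,"tz":0,"grip":-1},{"ax":0,"ay":0,"az":0,"tx":0,"ty":0,"tz":0,"grip":-1}]' 40; python3 d.py 643.5 -295.5 150 0.16
```

```text
time_s: 8.35
position: [638.6, -277.9, 141.5]
eef_rot: [-3.116, -0.256, 0.018]
ft_force: [-0.5, 0.5, -1.1]
grip_width: 48.8
t 8.35 pos [ 638.6 -277.9  141.5] shift [ 1.8 18.1 -8.9] turn [-0.016  0.011  0.004] F [-0.5  0.5 -1.1] w 48.8 q6 0.91
```

```bash
python3 -m jog '[{"ax":-0.01,"ay":0.008,"az":0,"tx":2,"ty":12,"tz":0,"grip":-1},{"ax":-0.006,"ay":0.004,"az":0,"tx":0,"ty":6,"tz":0,"grip":-1},{"ax":0,"ay":0,"az":0,"tx":0,"ty":0,"tz":6,"grip":-1},{"ax":0,"ay":0,"az":0,"tx":0,"ty":0,"tz":0,"grip":-1}]' 40; python3 d.py 643.5 -295.5 118 0.16
python3 - <<'E'
from h import *
crops("t",snapshot("top"),[(425,145)],30,6,"pics/x.png")
a=cv2.imread("pics/x.png")[:,:360]; im=snapshot("scene")
b=cv2.resize(im[130:210,70:170],None,fx=4.4,fy=4.4)[:352,:,::-1]
b=np.vstack([b,b[:8]*0]); cv2.imwrite("pics/p1.png",np.hstack([a,b]))
E
```

```text
time_s: 8.85
position: [644.7, -293.7, 135.3]
eef_rot: [3.129, 0.263, 0.005]
ft_force: [0.1, -0.0, -1.3]
grip_width: 48.7
t 8.85 pos [ 644.7 -293.7  135.3] shift [-1.6  1.6 17.3] turn [ 0.001 -0.003  0.008] F [ 0.1 -0.  -1.3] w 48.7 q6 0.9
```

View pics/p1.png

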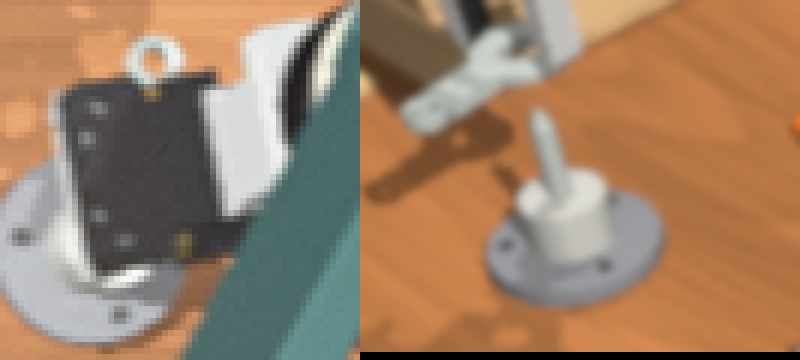

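The left crop (top) shows the eye ring at (155,62). The right crop (scene) shows the bore near (510,40), above the pin tip at (541,112).

```bash
python3 - <<'E'
from h import *
print("eye",onz("top",(420.3,124.8),129), "exp",644.7+60*np.cos(.15),-293.7+60*np.sin(.15))
print("bore pred px",proj("scene",(644.7,-293.7,129)),"tip pred",proj("scene",(643.5,-295.5,92)), "bore xy", onz("scene",(104.1,139),127))
E
```

```text
eye [ 703.92259863 -283.9908264 ] exp 704.0262646761626 -284.733712051584
bore pred px [105.27026234 140.97761969] tip pred [109.49163956 154.94941766] bore xy [ 639.9382127  -305.74677192]
```

```bash
python3 -m jog '[{"ax":0,"ay":0,"az":0.008,"tx":-1.6,"ty":1.6,"tz":4,"grip":-1},{"ax":0,"ay":0,"az":0,"tx":0,"ty":0,"tz":6,"grip":-1},{"ax":0,"ay":0,"az":0,"tx":0,"ty":0,"tz":4,"grip":-1},{"ax":0,"ay":0,"az":0,"tx":0,"ty":0,"tz":0,"grip":-1}]' 40; python3 d.py 643.5 -295.5 105 0.16
```

```text
time_s: 9.45
position: [643.5, -295.8, 121.1]
eef_rot: [3.13, 0.249, 0.006]
ft_force: [0.3, -0.3, -0.9]
grip_width: 48.3
t 9.45 pos [ 643.5 -295.8  121.1] shift [-0.1 -0.3 16.1] turn [ 0.002 -0.004 -0.001] F [ 0.3 -0.3 -0.9] w 48.3 q6 0.9
```

```bash
python3 -m jog '[{"ax":0,"ay":0,"az":0,"tx":0,"ty":0,"tz":8,"grip":-1},{"ax":0,"ay":0,"az":0,"tx":0,"ty":0,"tz":8,"grip":-1},{"ax":0,"ay":0,"az":0,"tx":0,"ty":0,"tz":8,"grip":-1},{"ax":0,"ay":0,"az":0,"tx":0,"ty":0,"tz":5,"grip":-1},{"ax":0,"ay":0,"az":0,"tx":0,"ty":0,"tz":0,"grip":-1}]' 40; python3 d.py 643.5 -295.5 54.5 0.16
```

```text
time_s: 10.07
position: [643.4, -295.6, 89.3]
eef_rot: [3.131, 0.249, 0.005]
ft_force: [-0.3, 0.2, -1.0]
grip_width: 48.3
t 10.07 pos [ 643.4 -295.6   89.3] shift [ 0.  -0.1 34.8] turn [ 0.001 -0.003 -0.001] F [-0.3  0.2 -1. ] w 48.3 q6 0.9
```

```bash
python3 -m jog '[{"ax":0,"ay":0,"az":0,"tx":0,"ty":0,"tz":8,"grip":-1},{"ax":0,"ay":0,"az":0,"tx":0,"ty":0,"tz":8,"grip":-1},{"ax":0,"ay":0,"az":0,"tx":0,"ty":0,"tz":8,"grip":-1},{"ax":0,"ay":0,"az":0,"tx":0,"ty":0,"tz":5,"grip":-1},{"ax":0,"ay":0,"az":0,"tx":0,"ty":0,"tz":2,"grip":-1},{"ax":0,"ay":0,"az":0,"tx":0,"ty":0,"tz":0,"grip":-1}]' 40; python3 d.py 643.5 -295.5 54.5 0.16
```

```text
time_s: 10.82
position: [643.7, -295.7, 56.3]
eef_rot: [3.13, 0.249, 0.005]
ft_force: [0.3, -0.6, -1.5]
grip_width: 48.4
t 10.82 pos [ 643.7 -295.7   56.3] shift [-0.1 -0.3  1.8] turn [ 0.002 -0.003 -0.001] F [ 0.3 -0.6 -1.5] w 48.4 q6 0.9
```

```bash
python3 -m jog '[{"ax":0,"ay":0,"az":0,"tx":0,"ty":0,"tz":1.3,"grip":-1},{"ax":0,"ay":0,"az":0,"tx":0,"ty":0,"tz":0.5,"grip":-1},{"ax":0,"ay":0,"az":0,"tx":0,"ty":0,"tz":0,"grip":0.6},{"ax":0,"ay":0,"az":0,"tx":0,"ty":0,"tz":0,"grip":0.6},{"ax":0,"ay":0,"az":0,"tx":0,"ty":0,"tz":0,"grip":0.6},{"ax":0,"ay":0,"az":0,"tx":0,"ty":0,"tz":0,"grip":0.6}]' 40; python3 d.py 620.8 -108.5 150 0.16
```

```text
time_s: 11.58
position: [644.7, -296.3, 56.4]
eef_rot: [3.128, 0.249, 0.01]
ft_force: [0.4, 0.5, 0.6]
grip_width: 75.4
t 11.57 pos [ 644.7 -296.3   56.4] shift [   6.7 -188.8  -94.3] turn [ 0.004 -0.006 -0.001] F [0.4 0.5 0.6] w 75.4 q6 0.9
```

```bash
python3 -m jog '[{"ax":0,"ay":0,"az":0,"tx":0,"ty":0,"tz":-20,"grip":1},{"ax":0,"ay":0,"az":0,"tx":0,"ty":0,"tz":-40,"grip":1},{"ax":0,"ay":0,"az":0,"tx":0,"ty":0,"tz":-30,"grip":1},{"ax":0,"ay":0,"az":0,"tx":2,"ty":-50,"tz":0,"grip":1},{"ax":0,"ay":0,"az":0,"tx":2,"ty":-60,"tz":0,"grip":1},{"ax":0,"ay":0,"az":0,"tx":2,"ty":-40,"tz":0,"grip":1},{"ax":0,"ay":0,"az":0,"tx":1,"ty":-20,"tz":0,"grip":1},{"ax":0,"ay":0,"az":0,"tx":0,"ty":0,"tz":0,"grip":1}]' 40; python3 d.py 620.8 -108.5 60 0.16
python3 - <<'E'
from h import *
crops("t",snapshot("top"),[(411,156),(411,156),(411,156)],25,5,"pics/x.png")
im=snapshot("scene"); b=cv2.resize(im[130:210,70:170],None,fx=5,fy=5)[:,:,::-1]
a=cv2.imread("pics/x.png")[:,:250]; a=np.vstack([a,np.zeros((150,250,3),np.uint8)]); cv2.imwrite("pics/p2.png",np.hstack([a,b]))
E
```

```text
time_s: 12.58
position: [626.7, -125.2, 161.2]
eef_rot: [3.122, 0.244, 0.032]
ft_force: [-0.3, -0.3, -0.6]
grip_width: 94.0
t 12.57 pos [ 626.7 -125.2  161.2] shift [ -5.2 -18.6 100.9] turn [ 0.012 -0.02  -0.004] F [-0.3 -0.3 -0.6] w 94.0 q6 1.13
```

View pics/p2.png

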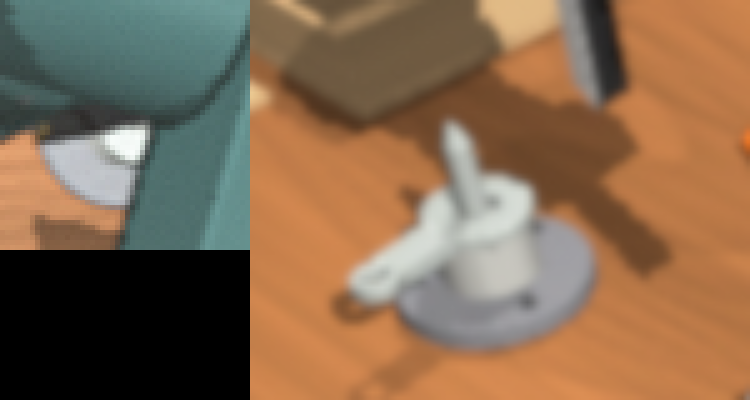

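The long plate lies flat on the seat with the pin through its bore, and its eye is at (375,280) in the crop. On to the wheel.

```bash
python3 -m jog '[{"ax":0.012,"ay":-0.02,"az":0,"tx":-4,"ty":-14,"tz":0,"grip":1},{"ax":0,"ay":0,"az":0,"tx":0,"ty":-4,"tz":30,"grip":1},{"ax":0,"ay":0,"az":0,"tx":0,"ty":0,"tz":40,"grip":1},{"ax":0,"ay":0,"az":0,"tx":0,"ty":0,"tz":20,"grip":1},{"ax":0,"ay":0,"az":0,"tx":0,"ty":0,"tz":8,"grip":1},{"ax":0,"ay":0,"az":0,"tx":0,"ty":0,"tz":0,"grip":1}]' 40; python3 d.py 620.8 -108.5 15 0.16
```

```text
time_s: 13.42
position: [619.5, -114.0, 59.1]
eef_rot: [-3.131, -0.228, 0.008]
ft_force: [0.6, 0.4, 0.2]
grip_width: 93.6
t 13.43 pos [ 619.5 -114.    59.1] shift [ 2.3 -5.2 44.1] turn [-0.002  0.005 -0.015] F [0.6 0.4 0.2] w 93.6 q6 1.15
```

```bash
python3 -m jog '[{"ax":0,"ay":0,"az":-0.015,"tx":2,"ty":-5,"tz":4,"grip":1},{"ax":0,"ay":0,"az":0,"tx":0,"ty":0,"tz":14,"grip":1},{"ax":0,"ay":0,"az":0,"tx":0,"ty":0,"tz":12,"grip":1},{"ax":0,"ay":0,"az":0,"tx":0,"ty":0,"tz":6,"grip":1},{"ax":0,"ay":0,"az":0,"tx":0,"ty":0,"tz":2,"grip":1},{"ax":0,"ay":0,"az":0,"tx":0,"ty":0,"tz":0,"grip":1}]' 40; python3 d.py 620.8 -108.5 15 0.16
```

```text
time_s: 14.18
position: [622.2, -108.8, 21.0]
eef_rot: [-3.131, -0.252, 0.003]
ft_force: [-0.6, -0.1, -1.0]
grip_width: 94.4
t 14.18 pos [ 622.2 -108.8   21. ] shift [-1.3 -0.6  6. ] turn [-0.001  0.002  0.001] F [-0.6 -0.1 -1. ] w 94.4 q6 1.15
```

```bash
python3 -m jog '[{"ax":0,"ay":0,"az":0,"tx":-1.3,"ty":-0.5,"tz":4,"grip":1},{"ax":0,"ay":0,"az":0,"tx":0,"ty":0,"tz":2,"grip":1},{"ax":0,"ay":0,"az":0,"tx":0,"ty":0,"tz":0,"grip":-1},{"ax":0,"ay":0,"az":0,"tx":0,"ty":0,"tz":0,"grip":-1},{"ax":0,"ay":0,"az":0,"tx":0,"ty":0,"tz":0.3,"grip":-1},{"ax":0,"ay":0,"az":0,"tx":0,"ty":0,"tz":0.3,"grip":-1},{"ax":0,"ay":0,"az":0,"tx":0,"ty":0,"tz":0,"grip":-1},{"ax":0,"ay":0,"az":0,"tx":0,"ty":0,"tz":0,"grip":-1}]' 40; python3 d.py 620.8 -108.5 15 0.16
```

```text
time_s: 15.18
position: [621.6, -108.8, 15.4]
eef_rot: [3.131, 0.252, 0.001]
ft_force: [0.6, 0.2, 0.8]
grip_width: 42.1
t 15.18 pos [ 621.6 -108.8   15.4] shift [-0.7 -0.4  0.4] turn [ 0.    -0.001  0.001] F [0.6 0.2 0.8] w 42.1 q6 1.15
```

```bash
python3 -m jog '[{"ax":0,"ay":0,"az":0,"tx":0,"ty":0,"tz":-10,"grip":-1},{"ax":0,"ay":0,"az":0,"tx":0,"ty":0,"tz":-30,"grip":-1},{"ax":0,"ay":0,"az":0,"tx":0,"ty":0,"tz":-40,"grip":-1},{"ax":0,"ay":0,"az":0,"tx":0,"ty":0,"tz":-25,"grip":-1},{"ax":0,"ay":0,"az":0,"tx":0,"ty":0,"tz":-10,"grip":-1},{"ax":0,"ay":0,"az":0,"tx":0,"ty":0,"tz":0,"grip":-1}]' 40; python3 d.py 644 -295.5 130 0.16
```

```text
time_s: 15.92
position: [620.9, -108.6, 134.6]
eef_rot: [-3.131, -0.252, 0.001]
ft_force: [0.0, 0.2, -0.9]
grip_width: 41.8
t 15.93 pos [ 620.9 -108.6  134.6] shift [ -7.1 188.2   4.5] turn [-0.     0.001  0.001] F [ 0.   0.2 -0.9] w 41.8 q6 1.15
```

```bash
python3 -m jog '[{"ax":0,"ay":0,"az":0,"tx":-1,"ty":25,"tz":0,"grip":-1},{"ax":0,"ay":0,"az":0,"tx":-1,"ty":45,"tz":0,"grip":-1},{"ax":0,"ay":0,"az":0,"tx":-2,"ty":45,"tz":0,"grip":-1},{"ax":0,"ay":0,"az":0,"tx":-2,"ty":35,"tz":0,"grip":-1},{"ax":0,"ay":0,"az":0,"tx":-1,"ty":20,"tz":0,"grip":-1},{"ax":0,"ay":0,"az":0,"tx":0,"ty":10,"tz":0,"grip":-1},{"ax":0,"ay":0,"az":0,"tx":0,"ty":0,"tz":0,"grip":-1},{"ax":0,"ay":0,"az":0,"tx":0,"ty":0,"tz":0,"grip":-1}]' 40; python3 d.py 644 -295.5 120 0.16
```

```text
time_s: 16.92
position: [638.9, -297.1, 122.8]
eef_rot: [-3.124, -0.251, 0.025]
ft_force: [-0.2, 0.5, -0.5]
grip_width: 41.8
t 16.93 pos [ 638.9 -297.1  122.8] shift [ 5.3 -0.8  2.8] turn [-0.008  0.015  0.   ] F [-0.2  0.5 -0.5] w 41.8 q6 0.9
```

```bash
python3 -m jog '[{"ax":-0.008,"ay":0.015,"az":0,"tx":5,"ty":-1,"tz":0,"grip":-1},{"ax":0,"ay":0,"az":0,"tx":0,"ty":0,"tz":1,"grip":-1},{"ax":0,"ay":0,"az":0,"tx":0,"ty":0,"tz":0,"grip":-1}]' 40; python3 d.py 644 -295.5 63.4 0.16
```

```text
time_s: 17.3
position: [644.7, -292.3, 122.7]
eef_rot: [-3.131, -0.257, -0.003]
ft_force: [0.5, 0.1, -0.8]
grip_width: 42.2
t 17.3 pos [ 644.7 -292.3  122.7] shift [-1.3  3.1 59.3] turn [ 0.    -0.002  0.004] F [ 0.5  0.1 -0.8] w 42.2 q6 0.9
```

```bash
python3 -m jog '[{"ax":0,"ay":0,"az":0,"tx":-1,"ty":2,"tz":0,"grip":-1},{"ax":0,"ay":0,"az":0,"tx":0,"ty":1,"tz":4,"grip":-1},{"ax":0,"ay":0,"az":0,"tx":0,"ty":0,"tz":4,"grip":-1},{"ax":0,"ay":0,"az":0,"tx":0,"ty":0,"tz":0,"grip":-1}]' 40; python3 d.py 644 -295.5 63.4 0.16
```

```text
time_s: 17.8
position: [644.1, -295.4, 114.2]
eef_rot: [3.131, 0.258, 0.003]
ft_force: [0.3, -0.0, -0.8]
grip_width: 42.0
t 17.8 pos [ 644.1 -295.4  114.2] shift [-0.2  0.  50.8] turn [ 0.    -0.002  0.004] F [ 0.3 -0.  -0.8] w 42.0 q6 0.9
```

```bash
python3 -m jog '[{"ax":0,"ay":0,"az":0,"tx":0,"ty":0,"tz":6,"grip":-1},{"ax":0,"ay":0,"az":0,"tx":0,"ty":0,"tz":8,"grip":-1},{"ax":0,"ay":0,"az":0,"tx":0,"ty":0,"tz":8,"grip":-1},{"ax":0,"ay":0,"az":0,"tx":0,"ty":0,"tz":8,"grip":-1},{"ax":0,"ay":0,"az":0,"tx":0,"ty":0,"tz":8,"grip":-1},{"ax":0,"ay":0,"az":0,"tx":0,"ty":0,"tz":4,"grip":-1},{"ax":0,"ay":0,"az":0,"tx":0,"ty":0,"tz":2,"grip":-1},{"ax":0,"ay":0,"az":0,"tx":0,"ty":0,"tz":0,"grip":-1}]' 40; python3 d.py 644 -295.5 63.4 0.16
```

```text
time_s: 18.8
position: [643.7, -295.3, 65.9]
eef_rot: [-3.13, -0.257, -0.0]
ft_force: [-0.0, 0.8, -0.8]
grip_width: 42.4
t 18.8 pos [ 643.7 -295.3   65.9] shift [0.2 0.3 2.5] turn [-0.001 -0.     0.004] F [-0.   0.8 -0.8] w 42.4 q6 0.9
```

```bash
python3 -m jog '[{"ax":0,"ay":0,"az":0,"tx":0,"ty":0,"tz":1.6,"grip":-1},{"ax":0,"ay":0,"az":0,"tx":0,"ty":0,"tz":0.5,"grip":-1},{"ax":0,"ay":0,"az":0,"tx":0,"ty":0,"tz":0,"grip":0.5},{"ax":0,"ay":0,"az":0,"tx":0,"ty":0,"tz":0,"grip":0.5},{"ax":0,"ay":0,"az":0,"tx":0,"ty":0,"tz":0,"grip":0.5},{"ax":0,"ay":0,"az":0,"tx":0,"ty":0,"tz":0,"grip":0.5}]' 40; python3 d.py 440.8 -89.2 140 0.84
```

```text
time_s: 19.55
position: [644.8, -295.8, 65.9]
eef_rot: [3.13, 0.257, 0.005]
ft_force: [0.8, -0.4, 0.4]
grip_width: 70.0
t 19.55 pos [ 644.8 -295.8   65.9] shift [-167.2 -237.1  -75. ] turn [ 0.002 -0.003 -0.676] F [ 0.8 -0.4  0.4] w 70.0 q6 0.9
```

```bash
python3 -m jog '[{"ax":0,"ay":0,"az":0,"tx":0,"ty":0,"tz":-20,"grip":1},{"ax":0,"ay":0,"az":0,"tx":0,"ty":0,"tz":-40,"grip":1},{"ax":0,"ay":0,"az":0,"tx":0,"ty":0,"tz":-25,"grip":1},{"ax":0,"ay":0,"az":0,"tx":-27,"ty":-38,"tz":0,"grip":1},{"ax":0,"ay":0,"az":0,"tx":-33,"ty":-47,"tz":0,"grip":1},{"ax":0,"ay":0,"az":0,"tx":-33,"ty":-47,"tz":0,"grip":1},{"ax":0,"ay":0,"az":0,"tx":-33,"ty":-47,"tz":0,"grip":1},{"ax":0,"ay":0,"az":0,"tx":-25,"ty":-35,"tz":0,"grip":1}]' 40; python3 d.py 440.8 -89.2 80 0.84
python3 - <<'E'
from h import *
im=snapshot("scene"); b=cv2.resize(im[140:230,70:170],None,fx=5,fy=5)[:,:,::-1]; cv2.imwrite("pics/p3.png",b)
E
```

```text
time_s: 20.55
position: [460.3, -107.7, 162.8]
eef_rot: [3.123, 0.252, 0.028]
ft_force: [-0.1, 0.1, 0.7]
grip_width: 93.9
t 20.55 pos [ 460.3 -107.7  162.8] shift [-17.7 -22.2  82.3] turn [ 0.015 -0.013 -0.679] F [-0.1  0.1  0.7] w 93.9 q6 1.06
```

View pics/p3.png

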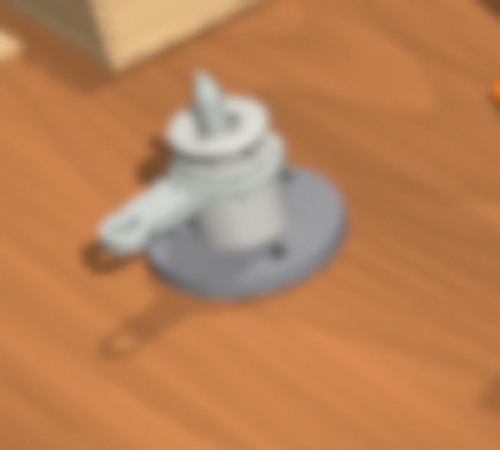

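The wheel lies flat on the long plate at (218,125), over the pin. Next is the short plate.

```bash
python3 -m jog '[{"ax":0.015,"ay":-0.013,"az":0,"tx":-12,"ty":-15,"tz":0,"grip":1},{"ax":0,"ay":0,"az":-0.17,"tx":0,"ty":0,"tz":10,"grip":1},{"ax":0,"ay":0,"az":-0.17,"tx":0,"ty":0,"tz":20,"grip":1},{"ax":0,"ay":0,"az":-0.17,"tx":0,"ty":0,"tz":25,"grip":1},{"ax":0,"ay":0,"az":-0.16,"tx":0,"ty":0,"tz":15,"grip":1},{"ax":0,"ay":0,"az":0,"tx":0,"ty":0,"tz":5,"grip":1},{"ax":0,"ay":0,"az":0,"tx":0,"ty":0,"tz":0,"grip":1}]' 40; python3 d.py 440.8 -89.2 30 0.84
```

```text
time_s: 21.48
position: [445.7, -91.0, 94.8]
eef_rot: [-2.86, -1.294, -0.02]
ft_force: [0.3, 0.1, -0.1]
grip_width: 94.3
t 21.48 pos [445.7 -91.   94.8] shift [-2.7 -5.  64.8] turn [ 0.003 -0.012  0.01 ] F [ 0.3  0.1 -0.1] w 94.3 q6 0.39
```

```bash
python3 -m jog '[{"ax":0,"ay":-0.012,"az":0.01,"tx":-3,"ty":-5,"tz":10,"grip":1},{"ax":0,"ay":0,"az":0,"tx":0,"ty":0,"tz":20,"grip":1},{"ax":0,"ay":0,"az":0,"tx":0,"ty":0,"tz":20,"grip":1},{"ax":0,"ay":0,"az":0,"tx":0,"ty":0,"tz":10,"grip":1},{"ax":0,"ay":0,"az":0,"tx":0,"ty":0,"tz":3,"grip":1},{"ax":0,"ay":0,"az":0,"tx":0,"ty":0,"tz":0,"grip":1}]' 40; python3 d.py 440.8 -89.2 13.5 0.84
```

```text
time_s: 22.22
position: [441.6, -90.5, 32.7]
eef_rot: [2.866, 1.268, 0.007]
ft_force: [-0.2, 0.7, -0.3]
grip_width: 94.1
t 22.23 pos [441.6 -90.5  32.7] shift [ 0.4 -1.7 19.2] turn [ 0.008 -0.001 -0.007] F [-0.2  0.7 -0.3] w 94.1 q6 0.41
```

```bash
python3 -m jog '[{"ax":0.005,"ay":0,"az":-0.006,"tx":0,"ty":-1.5,"tz":5,"grip":1},{"ax":0,"ay":0,"az":0,"tx":0,"ty":0,"tz":7,"grip":1},{"ax":0,"ay":0,"az":0,"tx":0,"ty":0,"tz":4,"grip":1},{"ax":0,"ay":0,"az":0,"tx":0,"ty":0,"tz":2,"grip":1},{"ax":0,"ay":0,"az":0,"tx":0,"ty":0,"tz":0,"grip":1}]' 40; python3 d.py 440.8 -89.2 13.5 0.84
```

```text
time_s: 22.85
position: [441.6, -89.9, 14.8]
eef_rot: [2.865, 1.278, 0.006]
ft_force: [1.2, 0.1, -0.3]
grip_width: 94.0
t 22.85 pos [441.6 -89.9  14.8] shift [-0.  -1.   1.3] turn [ 0.005 -0.002 -0.001] F [ 1.2  0.1 -0.3] w 94.0 q6 0.41
```

```bash
python3 -m jog '[{"ax":0,"ay":0,"az":0,"tx":0,"ty":-0.8,"tz":1,"grip":-1},{"ax":0,"ay":0,"az":0,"tx":0,"ty":0,"tz":0.3,"grip":-1},{"ax":0,"ay":0,"az":0,"tx":0,"ty":0,"tz":0,"grip":-1},{"ax":0,"ay":0,"az":0,"tx":0,"ty":0,"tz":0.3,"grip":-1},{"ax":0,"ay":0,"az":0,"tx":0,"ty":0,"tz":0,"grip":-1},{"ax":0,"ay":0,"az":0,"tx":0,"ty":0,"tz":0,"grip":-1},{"ax":0,"ay":0,"az":0,"tx":0,"ty":0,"tz":0,"grip":-1}]' 40; python3 d.py 440.8 -89.2 13.5 0.84
```

```text
time_s: 23.72
position: [441.2, -89.4, 13.5]
eef_rot: [2.865, 1.278, 0.007]
ft_force: [-0.6, -0.7, -0.7]
grip_width: 48.7
t 23.73 pos [441.2 -89.4  13.5] shift [-0.1 -0.5 -0. ] turn [ 0.006 -0.002 -0.001] F [-0.6 -0.7 -0.7] w 48.7 q6 0.41
```

```bash
python3 -m jog '[{"ax":0,"ay":0,"az":0,"tx":0,"ty":0,"tz":-10,"grip":-1},{"ax":0,"ay":0,"az":0,"tx":0,"ty":0,"tz":-30,"grip":-1},{"ax":0,"ay":0,"az":0.1,"tx":0,"ty":0,"tz":-40,"grip":-1},{"ax":0,"ay":0,"az":0.15,"tx":0,"ty":0,"tz":-35,"grip":-1},{"ax":0,"ay":0,"az":0.17,"tx":0,"ty":0,"tz":-15,"grip":-1},{"ax":0,"ay":0,"az":0.15,"tx":0,"ty":0,"tz":0,"grip":-1},{"ax":0,"ay":0,"az":0.1,"tx":0,"ty":0,"tz":0,"grip":-1},{"ax":0,"ay":0,"az":0,"tx":0,"ty":0,"tz":0,"grip":-1}]' 40; python3 d.py 644 -295.5 145 0.16
```

```text
time_s: 24.72
position: [440.7, -89.2, 152.7]
eef_rot: [3.128, 0.232, 0.016]
ft_force: [-0.0, -0.0, -1.1]
grip_width: 48.9
t 24.73 pos [440.7 -89.2 152.7] shift [170.6 234.   10.7] turn [ 0.005 -0.01  -0.012] F [-0.  -0.  -1.1] w 48.9 q6 1.1
```

```bash
python3 -m jog '[{"ax":0,"ay":0,"az":0,"tx":16,"ty":22,"tz":0,"grip":-1},{"ax":0,"ay":0,"az":0,"tx":32,"ty":44,"tz":0,"grip":-1},{"ax":0,"ay":0,"az":0,"tx":32,"ty":44,"tz":0,"grip":-1},{"ax":0,"ay":0,"az":0,"tx":32,"ty":44,"tz":0,"grip":-1},{"ax":0,"ay":0,"az":0,"tx":24,"ty":33,"tz":0,"grip":-1},{"ax":0,"ay":0,"az":0,"tx":14,"ty":18,"tz":0,"grip":-1},{"ax":0,"ay":0,"az":0,"tx":6,"ty":8,"tz":0,"grip":-1},{"ax":0,"ay":0,"az":0,"tx":0,"ty":0,"tz":0,"grip":-1}]' 40; python3 d.py 644 -295.5 135 0.16
```

```text
time_s: 25.72
position: [632.3, -280.4, 155.3]
eef_rot: [3.128, 0.257, 0.015]
ft_force: [-0.4, 0.3, -0.8]
grip_width: 48.9
t 25.73 pos [ 632.3 -280.4  155.3] shift [ 8.9 16.7 20.5] turn [ 0.003 -0.009  0.004] F [-0.4  0.3 -0.8] w 48.9 q6 0.91
```

```bash
python3 -m jog '[{"ax":0.003,"ay":-0.009,"az":0.004,"tx":5,"ty":9,"tz":6,"grip":-1},{"ax":0,"ay":0,"az":0,"tx":3,"ty":5,"tz":8,"grip":-1},{"ax":0,"ay":0,"az":0,"tx":1,"ty":2,"tz":4,"grip":-1},{"ax":0,"ay":0,"az":0,"tx":0,"ty":0,"tz":0,"grip":-1},{"ax":0,"ay":0,"az":0,"tx":0,"ty":0,"tz":0,"grip":-1}]' 40; python3 d.py 644 -295.5 115 0.16
```

```text
time_s: 26.35
position: [643.2, -293.5, 136.6]
eef_rot: [-3.13, -0.254, 0.002]
ft_force: [-0.3, -0.4, -0.6]
grip_width: 48.8
t 26.35 pos [ 643.2 -293.5  136.6] shift [ 0.5  2.1 21.6] turn [-0.001  0.001  0.002] F [-0.3 -0.4 -0.6] w 48.8 q6 0.9
```

```bash
python3 -m jog '[{"ax":0,"ay":0,"az":0,"tx":0.5,"ty":2,"tz":5,"grip":-1},{"ax":0,"ay":0,"az":0,"tx":0,"ty":0,"tz":8,"grip":-1},{"ax":0,"ay":0,"az":0,"tx":0,"ty":0,"tz":6,"grip":-1},{"ax":0,"ay":0,"az":0,"tx":0,"ty":0,"tz":2,"grip":-1},{"ax":0,"ay":0,"az":0,"tx":0,"ty":0,"tz":0,"grip":-1}]' 40; python3 d.py 644 -295.5 79.5 0.16
```

```text
time_s: 26.98
position: [643.9, -295.2, 114.2]
eef_rot: [-3.13, -0.254, 0.002]
ft_force: [0.4, 0.4, -1.7]
grip_width: 48.9
t 26.98 pos [ 643.9 -295.2  114.2] shift [ 0.1  0.4 34.7] turn [-0.001  0.001  0.002] F [ 0.4  0.4 -1.7] w 48.9 q6 0.9
```

```bash
python3 -m jog '[{"ax":0,"ay":0,"az":0,"tx":0,"ty":0,"tz":6,"grip":-1},{"ax":0,"ay":0,"az":0,"tx":0,"ty":0,"tz":8,"grip":-1},{"ax":0,"ay":0,"az":0,"tx":0,"ty":0,"tz":8,"grip":-1},{"ax":0,"ay":0,"az":0,"tx":0,"ty":0,"tz":6,"grip":-1},{"ax":0,"ay":0,"az":0,"tx":0,"ty":0,"tz":3,"grip":-1},{"ax":0,"ay":0,"az":0,"tx":0,"ty":0,"tz":0,"grip":-1}]' 40; python3 d.py 644 -295.5 79.5 0.16
```

```text
time_s: 27.72
position: [643.7, -295.1, 80.7]
eef_rot: [-3.13, -0.254, 0.003]
ft_force: [0.3, -0.5, 0.2]
grip_width: 48.3
t 27.73 pos [ 643.7 -295.1   80.7] shift [0.2 0.5 1.2] turn [-0.001  0.002  0.002] F [ 0.3 -0.5  0.2] w 48.3 q6 0.9
```

```bash
python3 -m jog '[{"ax":0,"ay":0,"az":0,"tx":0,"ty":0,"tz":0.8,"grip":-1},{"ax":0,"ay":0,"az":0,"tx":0,"ty":0,"tz":0,"grip":0.6},{"ax":0,"ay":0,"az":0,"tx":0,"ty":0,"tz":0,"grip":0.6},{"ax":0,"ay":0,"az":0,"tx":0,"ty":0,"tz":0,"grip":0.6},{"ax":0,"ay":0,"az":0,"tx":0,"ty":0,"tz":0,"grip":0.6}]' 40; python3 d.py 440 94.3 170 0.16
```

```text
time_s: 28.35
position: [644.6, -295.6, 81.9]
eef_rot: [3.131, 0.255, 0.002]
ft_force: [0.5, -0.0, -0.4]
grip_width: 74.9
t 28.35 pos [ 644.6 -295.6   81.9] shift [-138.9 -417.7  -88.6] turn [ 0.001 -0.001  0.002] F [ 0.5 -0.  -0.4] w 74.9 q6 0.9
```

```bash
python3 -m jog '[{"ax":0,"ay":0,"az":0,"tx":0,"ty":0,"tz":-20,"grip":1},{"ax":0,"ay":0,"az":0,"tx":0,"ty":0,"tz":-40,"grip":1},{"ax":0,"ay":0,"az":0,"tx":0,"ty":0,"tz":-20,"grip":1},{"ax":0,"ay":0,"az":0,"tx":-16,"ty":-48,"tz":0,"grip":1},{"ax":0,"ay":0,"az":0,"tx":-18,"ty":-55,"tz":0,"grip":1},{"ax":0,"ay":0,"az":0,"tx":-18,"ty":-55,"tz":0,"grip":1},{"ax":0,"ay":0,"az":0,"tx":-18,"ty":-55,"tz":0,"grip":1},{"ax":0,"ay":0,"az":0,"tx":-18,"ty":-55,"tz":0,"grip":1}]' 40; python3 d.py 440 94.3 80 0.16
python3 - <<'E'
from h import *
im=snapshot("scene"); b=cv2.resize(im[140:230,70:170],None,fx=5,fy=5)[:,:,::-1]; cv2.imwrite("pics/p4.png",b)
E
```

```text
time_s: 29.35
position: [515.6, -43.1, 174.6]
eef_rot: [3.125, 0.244, 0.026]
ft_force: [0.6, 1.1, 0.0]
grip_width: 94.0
t 29.35 pos [515.6 -43.1 174.6] shift [ -54.9 -148.2   92.6] turn [ 0.008 -0.016 -0.004] F [0.6 1.1 0. ] w 94.0 q6 1.22
```

View pics/p4.png

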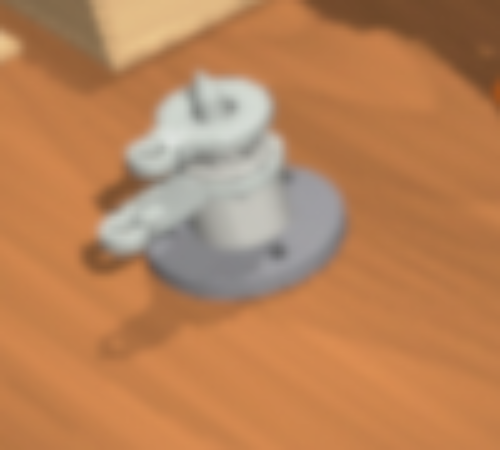

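The short plate is flat on the wheel. Its eye at (150,155) points the same way as the long plate's at (120,235). The cap is next.

```bash
python3 -m jog '[{"ax":0.008,"ay":-0.016,"az":0,"tx":-18,"ty":-48,"tz":0,"grip":1},{"ax":0,"ay":0,"az":0,"tx":-16,"ty":-42,"tz":0,"grip":1},{"ax":0,"ay":0,"az":0,"tx":-9,"ty":-25,"tz":10,"grip":1},{"ax":0,"ay":0,"az":0,"tx":-4,"ty":-12,"tz":20,"grip":1},{"ax":0,"ay":0,"az":0,"tx":0,"ty":0,"tz":25,"grip":1},{"ax":0,"ay":0,"az":0,"tx":0,"ty":0,"tz":10,"grip":1},{"ax":0,"ay":0,"az":0,"tx":0,"ty":0,"tz":0,"grip":1},{"ax":0,"ay":0,"az":0,"tx":0,"ty":0,"tz":0,"grip":1}]' 40; python3 d.py 440 94.3 60 0.16
```

```text
time_s: 30.4
position: [448.8, 86.3, 123.4]
eef_rot: [-3.125, -0.259, -0.033]
ft_force: [-0.4, -0.0, 0.1]
grip_width: 93.8
t 30.4 pos [448.8  86.3 123.4] shift [-8.7 -9.2 63.3] turn [-0.003 -0.022  0.005] F [-0.4 -0.   0.1] w 93.8 q6 1.47
```

```bash
python3 -m jog '[{"ax":0,"ay":-0.014,"az":0.004,"tx":-5,"ty":-5,"tz":0,"grip":1},{"ax":0,"ay":-0.008,"az":0,"tx":-3,"ty":-4,"tz":10,"grip":1},{"ax":0,"ay":0,"az":0,"tx":0,"ty":0,"tz":20,"grip":1},{"ax":0,"ay":0,"az":0,"tx":0,"ty":0,"tz":15,"grip":1},{"ax":0,"ay":0,"az":0,"tx":0,"ty":0,"tz":8,"grip":1},{"ax":0,"ay":0,"az":0,"tx":0,"ty":0,"tz":3,"grip":1},{"ax":0,"ay":0,"az":0,"tx":0,"ty":0,"tz":0,"grip":1}]' 40; python3 d.py 440 94.3 18 0.16
```

```text
time_s: 31.28
position: [439.9, 94.9, 66.3]
eef_rot: [-3.128, -0.252, -0.0]
ft_force: [0.0, 0.2, -0.2]
grip_width: 94.0
t 31.27 pos [439.9  94.9  66.3] shift [-0.1  0.7 48.3] turn [-0.004 -0.001  0.001] F [ 0.   0.2 -0.2] w 94.0 q6 1.49
```

```bash
python3 -m jog '[{"ax":-0.003,"ay":0,"az":0,"tx":0,"ty":0.5,"tz":8,"grip":1},{"ax":0,"ay":0,"az":0,"tx":0,"ty":0,"tz":14,"grip":1},{"ax":0,"ay":0,"az":0,"tx":0,"ty":0,"tz":14,"grip":1},{"ax":0,"ay":0,"az":0,"tx":0,"ty":0,"tz":7,"grip":1},{"ax":0,"ay":0,"az":0,"tx":0,"ty":0,"tz":3,"grip":1},{"ax":0,"ay":0,"az":0,"tx":0,"ty":0,"tz":0,"grip":1}]' 40; python3 d.py 440 94.3 18 0.16
```

```text
time_s: 32.02
position: [440.3, 94.3, 17.3]
eef_rot: [-3.131, -0.252, -0.002]
ft_force: [0.6, 0.7, -0.6]
grip_width: 93.8
t 32.02 pos [440.3  94.3  17.3] shift [-0.3 -0.  -0.7] turn [-0.    -0.001  0.001] F [ 0.6  0.7 -0.6] w 93.8 q6 1.49
```

```bash
python3 -m jog '[{"ax":0,"ay":0,"az":0,"tx":0,"ty":0,"tz":0,"grip":-1},{"ax":0,"ay":0,"az":0,"tx":0,"ty":0,"tz":0,"grip":-1},{"ax":0,"ay":0,"az":0,"tx":0,"ty":0,"tz":0.3,"grip":-1},{"ax":0,"ay":0,"az":0,"tx":0,"ty":0,"tz":0,"grip":-1},{"ax":0,"ay":0,"az":0,"tx":0,"ty":0,"tz":0.3,"grip":-1},{"ax":0,"ay":0,"az":0,"tx":0,"ty":0,"tz":0,"grip":-1},{"ax":0,"ay":0,"az":0,"tx":0,"ty":0,"tz":0,"grip":-1},{"ax":0,"ay":0,"az":0,"tx":0,"ty":0,"tz":0,"grip":-1}]' 40; python3 d.py 440 94.3 18 0.16
```

```text
time_s: 33.02
position: [441.5, 94.5, 18.1]
eef_rot: [-3.131, -0.252, -0.007]
ft_force: [-0.9, 0.1, 0.8]
grip_width: 33.8
t 33.02 pos [441.5  94.5  18.1] shift [-1.5 -0.1  0.1] turn [-0.    -0.004  0.001] F [-0.9  0.1  0.8] w 33.8 q6 1.49
```

```bash
python3 -m jog '[{"ax":0,"ay":0,"az":0,"tx":0,"ty":0,"tz":0,"grip":-1},{"ax":0,"ay":0,"az":0,"tx":0,"ty":0,"tz":-10,"grip":-1},{"ax":0,"ay":0,"az":0,"tx":0,"ty":0,"tz":-30,"grip":-1},{"ax":0,"ay":0,"az":0,"tx":0,"ty":0,"tz":-45,"grip":-1},{"ax":0,"ay":0,"az":0,"tx":0,"ty":0,"tz":-35,"grip":-1},{"ax":0,"ay":0,"az":0,"tx":0,"ty":0,"tz":-10,"grip":-1},{"ax":0,"ay":0,"az":0,"tx":0,"ty":0,"tz":0,"grip":-1}]' 40; python3 d.py 644.5 -295.5 145 0.16
```

```text
time_s: 33.9
position: [440.0, 94.2, 152.6]
eef_rot: [-3.131, -0.252, -0.004]
ft_force: [-0.1, 0.2, 0.0]
grip_width: 33.6
t 33.9 pos [440.   94.2 152.6] shift [139.6 417.4   7.8] turn [-0.    -0.002  0.   ] F [-0.1  0.2  0. ] w 33.6 q6 1.49
```

```bash
python3 - <<'E'
from h import *
im=snapshot("scene"); print(proj("scene",(440,94,150)))
b=cv2.resize(im[100:230,230:390],None,fx=4,fy=4)[:,:,::-1]; cv2.imwrite("pics/p5.png",b)
E
```

```text
[308.46404799 154.076391  ]
```

View pics/p5.png

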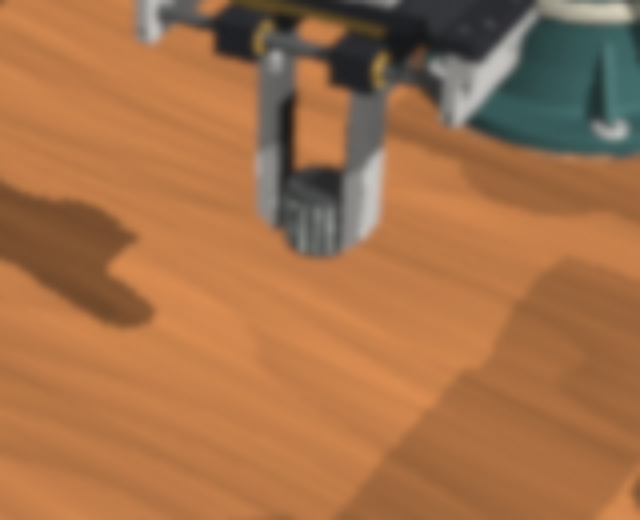

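The cap is held upright at (318,215) in the crop. I'll carry it over.

```bash
python3 -m jog '[{"ax":0,"ay":0,"az":0,"tx":9,"ty":27,"tz":0,"grip":-1},{"ax":0,"ay":0,"az":0,"tx":18,"ty":54,"tz":0,"grip":-1},{"ax":0,"ay":0,"az":0,"tx":18,"ty":54,"tz":0,"grip":-1},{"ax":0,"ay":0,"az":0,"tx":18,"ty":54,"tz":0,"grip":-1},{"ax":0,"ay":0,"az":0,"tx":18,"ty":54,"tz":0,"grip":-1},{"ax":0,"ay":0,"az":0,"tx":18,"ty":54,"tz":0,"grip":-1},{"ax":0,"ay":0,"az":0,"tx":14,"ty":42,"tz":0,"grip":-1},{"ax":0,"ay":0,"az":0,"tx":9,"ty":26,"tz":0,"grip":-1}]' 40; python3 d.py 644.5 -295.5 140 0.16
```

```text
time_s: 34.95
position: [615.7, -252.3, 128.6]
eef_rot: [-3.117, -0.259, 0.041]
ft_force: [-0.0, 1.1, -0.9]
grip_width: 33.6
t 34.95 pos [ 615.7 -252.3  128.6] shift [ 20.9  47.2 -12.7] turn [-0.016  0.025  0.006] F [-0.   1.1 -0.9] w 33.6 q6 0.93
```

```bash
python3 -m jog '[{"ax":-0.008,"ay":0.012,"az":0,"tx":3,"ty":8,"tz":-10,"grip":-1},{"ax":-0.008,"ay":0.012,"az":0,"tx":6,"ty":14,"tz":0,"grip":-1},{"ax":0,"ay":0,"az":0,"tx":5,"ty":10,"tz":0,"grip":-1},{"ax":0,"ay":0,"az":0,"tx":2,"ty":5,"tz":0,"grip":-1},{"ax":0,"ay":0,"az":0,"tx":0,"ty":0,"tz":0,"grip":-1},{"ax":0,"ay":0,"az":0,"tx":0,"ty":0,"tz":0,"grip":-1}]' 40; python3 d.py 644.5 -295.5 120 0.16
```

```text
time_s: 35.7
position: [637.2, -285.8, 133.4]
eef_rot: [-3.126, -0.261, 0.011]
ft_force: [-0.0, -0.3, -0.4]
grip_width: 33.6
t 35.7 pos [ 637.2 -285.8  133.4] shift [ 5.7 10.9 13.3] turn [-0.005  0.007  0.007] F [-0.  -0.3 -0.4] w 33.6 q6 0.9
```

```bash
python3 -m jog '[{"ax":-0.005,"ay":0.007,"az":0.007,"tx":3.5,"ty":7,"tz":0,"grip":-1},{"ax":0,"ay":0,"az":0,"tx":2,"ty":4,"tz":2,"grip":-1},{"ax":0,"ay":0,"az":0,"tx":0,"ty":0,"tz":3,"grip":-1},{"ax":0,"ay":0,"az":0,"tx":0,"ty":0,"tz":0,"grip":-1},{"ax":0,"ay":0,"az":0,"tx":0,"ty":0,"tz":0,"grip":-1}]' 40; python3 d.py 644.5 -295.5 92.1 0.16
```

```text
time_s: 36.33
position: [644.8, -295.8, 128.1]
eef_rot: [-3.131, -0.251, -0.001]
ft_force: [0.6, -0.7, 0.1]
grip_width: 33.4
t 36.33 pos [ 644.8 -295.8  128.1] shift [-0.3 -0.3 36. ] turn [-0.    -0.001 -0.   ] F [ 0.6 -0.7  0.1] w 33.4 q6 0.9
```

```bash
python3 -m jog '[{"ax":0,"ay":0,"az":0,"tx":0,"ty":0,"tz":6,"grip":-1},{"ax":0,"ay":0,"az":0,"tx":0,"ty":0,"tz":7,"grip":-1},{"ax":0,"ay":0,"az":0,"tx":0,"ty":0,"tz":7,"grip":-1},{"ax":0,"ay":0,"az":0,"tx":0,"ty":0,"tz":7,"grip":-1},{"ax":0,"ay":0,"az":0,"tx":0,"ty":0,"tz":4,"grip":-1},{"ax":0,"ay":0,"az":0,"tx":0,"ty":0,"tz":2,"grip":-1},{"ax":0,"ay":0,"az":0,"tx":0,"ty":0,"tz":0,"grip":-1}]' 40; python3 d.py 644.5 -295.5 92.1 0.16
```

```text
time_s: 37.2
position: [644.5, -295.5, 92.3]
eef_rot: [-3.131, -0.251, -0.0]
ft_force: [-0.8, -0.0, -0.9]
grip_width: 33.7
t 37.2 pos [ 644.5 -295.5   92.3] shift [-0.   0.   0.2] turn [-0.001 -0.    -0.   ] F [-0.8 -0.  -0.9] w 33.7 q6 0.9
```

Exactly at seat height. I'll release, rise and back away for a check.

```bash
python3 -m jog '[{"ax":0,"ay":0,"az":0,"tx":0,"ty":0,"tz":0.3,"grip":-1},{"ax":0,"ay":0,"az":0,"tx":0,"ty":0,"tz":0,"grip":0.5},{"ax":0,"ay":0,"az":0,"tx":0,"ty":0,"tz":0,"grip":0.5},{"ax":0,"ay":0,"az":0,"tx":0,"ty":0,"tz":0,"grip":0.5},{"ax":0,"ay":0,"az":0,"tx":0,"ty":0,"tz":0,"grip":0.5},{"ax":0,"ay":0,"az":0,"tx":0,"ty":0,"tz":-15,"grip":0.5},{"ax":0,"ay":0,"az":0,"tx":0,"ty":0,"tz":-40,"grip":0.5},{"ax":0,"ay":0,"az":0,"tx":0,"ty":0,"tz":-35,"grip":0.5}]' 40
python3 -m jog '[{"ax":0,"ay":0,"az":0,"tx":-30,"ty":-30,"tz":-10,"grip":0.5},{"ax":0,"ay":0,"az":0,"tx":-40,"ty":-45,"tz":0,"grip":0.5},{"ax":0,"ay":0,"az":0,"tx":-40,"ty":-45,"tz":0,"grip":0.5},{"ax":0,"ay":0,"az":0,"tx":-40,"ty":-45,"tz":0,"grip":0.5},{"ax":0,"ay":0,"az":0,"tx":-20,"ty":-20,"tz":0,"grip":0.5},{"ax":0,"ay":0,"az":0,"tx":0,"ty":0,"tz":0,"grip":0.5},{"ax":0,"ay":0,"az":0,"tx":0,"ty":0,"tz":0,"grip":0.5}]'
python3 - <<'E'
from h import *
t=snapshot("top"); a=cv2.resize(t[130:180,385:435],None,fx=8,fy=8)
im=snapshot("scene"); b=cv2.resize(im[140:220,70:150],None,fx=5,fy=5)
cv2.imwrite("pics/p6.png",np.hstack([a,b])[:,:,::-1]); print("cap top px exp",proj("top",(643.5,-295.5,108)),proj("scene",(643.5,-295.5,108)))
B0,B1=BR
print("spare",cen(blob(t,(204,226),18,B0,B1)))
E
```

```text
time_s: 38.2
position: [643.3, -294.9, 182.9]
eef_rot: [-3.128, -0.251, 0.007]
ft_force: [-0.3, 0.7, 0.1]
grip_width: 70.3
time_s: 39.08
position: [445.4, -137.8, 206.1]
eef_rot: [3.123, 0.249, 0.027]
ft_force: [-0.4, -0.2, 0.7]
grip_width: 70.4
cap top px exp [422.3984975  150.51052003] [107.68380161 148.77162249]
spare [203.69675827 224.93175362]
```

View pics/p6.png

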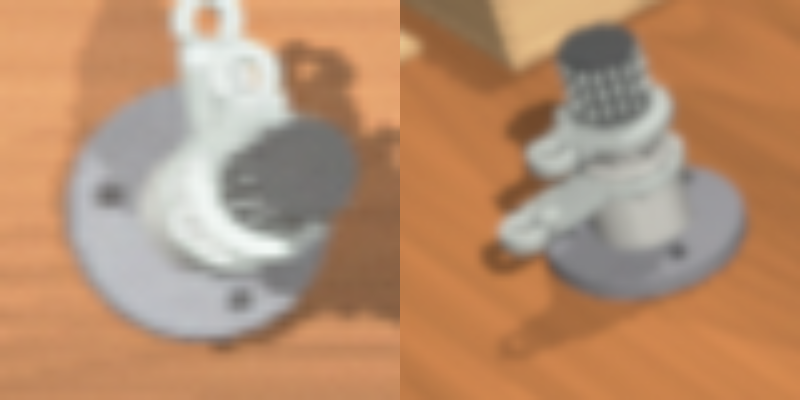

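The left crop shows the cap top at about (290,165), which is pixel (421,150.6) against an expected (422.4,150.5). The right crop shows a level stack with both eyes pointing the same way. I'm handing it in.

```bash
python3 -c "
from cell import robot; print(robot.finish_job()); print(robot.sense()['time_s'])"
```

```text
the job is handed in; nothing more can be done
None
the job is handed in; nothing more can be done
```

The pulley is back together on the pin: long plate, small wheel, short plate with its eye over the long plate's eye, and the cap on top. I handed it in at about 39 s of the 106 s allowed. The interface reports no verdict, so what follows is from my own checks.

- **Stack:** In the last pictures the stack is level and both eyes point the same way. The cap top was within about 2 pixels of its expected spot in both views.
- **Heights:** When I released the last three parts, the gripper was within about 2.5 mm of each seated height. The cap was 0.2 mm off in the reading just before its last nudge and release. I judged the long plate seated from the picture.
- **Clearance:** The arm ended well away from the stack with the gripper open and no contact force.
- **Bystanders:** The larger wheel is unmoved (same pixel as at the start). I did not re-measure the carabiner or the ascender; the arm passed well above them and I saw no sign of contact.
- **Disagreements:** The two cameras differed by about 2–3 mm in x, so I used values between them. The finger opening read 1–2 mm under the nominal widths for the plates and wheel. A rough picture reading of the long plate's bore above the pin was about 11 mm off, but its eye matched within 1 mm and the plate seated cleanly.

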